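# Reverse the nozzle row for reassembly

## Task

The four hot-air nozzles stand in the left rack in the order in which they were used to take the chips off a board. For putting the chips back, move them all to the empty right rack in the reverse order: the nozzle nearest the black end block of the left rack goes to the place farthest from the black end block of the right rack, the next one to the next place, and so on. Stand each nozzle upright in the middle of its place and let go of it.

Things in the scene. Friction and masses are not known exactly. Their poses are not given: they have to be found in the camera images.
- c_slim (a point): the slim hot-air nozzle (bare steel, about 70 g, loose, open end up): a round collar of 28 mm diameter and 12 mm height at the foot, above it a thin round tube of 16 mm diameter, 48 mm tall in all; grip across the tube. The point is its centre, 24 mm above its foot; z is up. At the start it stands near the middle of its carrier in the old rack.
- c_wide (a point): the wide hot-air nozzle (bare steel, about 70 g, loose, open end up): a round collar of 28 mm diameter and 12 mm height at the foot, above it a wide round tube of 32 mm diameter, 46 mm tall in all; grip across the tube. The point is its centre, 23 mm above its foot; z is up. At the start it stands near the middle of its carrier in the old rack.
- c_square (a point): the square hot-air nozzle (bare steel, about 70 g, loose, open end up): a round collar of 28 mm diameter and 12 mm height at the foot, above it a square tube 30 x 30 mm, 44 mm tall in all; its flat sides face its x and y axes; grip across two opposite flat sides. The point is its centre, 22 mm above its foot; z is up. At the start it stands near the middle of its carrier in the old rack, its x axis within 15 degrees of the old rack's x axis.
- c_slot (a point): the slot hot-air nozzle (bare steel, about 70 g, loose, open end up): a round collar of 28 mm diameter and 12 mm height at the foot, above it a flat, slot-shaped tube, 14 mm along its x axis and 40 mm along its y axis, 44 mm tall in all; grip across the 14 mm, along its x axis. The point is its centre, 22 mm above its foot; z is up. At the start it stands near the middle of its carrier in the old rack, its x axis within 15 degrees of the old rack's x axis.
- carrier_slim: the carrier on which the slim nozzle stands at the start: one of four identical white plastic plates, 44 mm (x) by 50 mm (y), in any of the four places of the old rack; fixed to it. Origin: centre of its underside; the seat is 8 mm above it, and a fence 4 mm high stands along each end of the plate (at y = +-23.5 mm); open towards +-x.
- carrier_wide: the carrier on which the wide nozzle stands at the start: one of four identical white plastic plates, 44 mm (x) by 50 mm (y), in any of the four places of the old rack; fixed to it. Origin: centre of its underside; the seat is 8 mm above it, and a fence 4 mm high stands along each end of the plate (at y = +-23.5 mm); open towards +-x.
- carrier_square: the carrier on which the square nozzle stands at the start: one of four identical white plastic plates, 44 mm (x) by 50 mm (y), in any of the four places of the old rack; fixed to it. Origin: centre of its underside; the seat is 8 mm above it, and a fence 4 mm high stands along each end of the plate (at y = +-23.5 mm); open towards +-x.
- carrier_slot: the carrier on which the slot nozzle stands at the start: one of four identical white plastic plates, 44 mm (x) by 50 mm (y), in any of the four places of the old rack; fixed to it. Origin: centre of its underside; the seat is 8 mm above it, and a fence 4 mm high stands along each end of the plate (at y = +-23.5 mm); open towards +-x.
- old_rack: left rack, full at the start: fixed aluminium rail, 44 (x) x 230 (y) x 12 mm, with the four carriers in a row along its y axis at y = -78, -26, 26, 78 mm (seats 20 mm above the table). Origin: on the table under the middle of the row. A black end block (38 x 14 mm, 16 high) stands on its +y end, y = 114 mm.
- new_rack: right rack, empty: fixed wooden bar, 46 (x) x 230 mm (y), top 26 mm above the table; four places along its y axis at y = -78, -26, 26, 78 mm, each with a 34 mm dark disc; cross fences 3 mm thick, 4.5 high at y = -104, -52, 0, 52, 104. Origin: on the table under the row's middle. Black end block (38 x 14 mm, 16 high) on its +y end, y = 114. The slot nozzle fits lengthways along the row.

How it is judged:
By the outcome, as a careful person would: the job done as asked, in the order asked, and still so for the second after the job is handed in, with the robot touching nothing.
It also fails if it takes over 106 s, if anything falls off the work surface, if the arm or the gripper's body presses on something with over 40 N, if the wrist force passes 120 N, or if a joint passes its speed limit or range.

## Robot

A 7-joint arm with a two-finger parallel gripper is mounted at the origin on a cart in front of the work surface, level with it; the furniture and walls round the work are solid. World frame = base frame: x ahead of the robot, y to its left, z up, the work surface at z = 0. Lengths are in m, angles in rad, forces in N, time in s.
With the tool pointing down it reaches from about 0.425 to 0.925 m from the base axis. Payload 6.8 kg.
Tool frame: the origin (TCP) lies midway between the tips of the shut fingers; the grasp point (between the pads) lies 19 mm behind it; z points along the fingers, y is the line along which they close (so a half turn about z gives the same grasp; the last joint's range is limited). The gripper opens to 85 mm and grips with 20 to 120 N. Pads are 22 mm wide; open, the fingers measure 114 mm over their backs; the gripper's body (76 mm by 85 mm) begins 54 mm behind the grasp point. The pads swing forward as they close: fully open they stand 13 mm farther back than shut.
Start: joints at [-1.405, 0.477, 0.022, 1.555, -0.011, 1.109, -0.083], TCP at [0.183, 0.65, 0.231] pointing down, gripper open.
Joint ranges: [-2.96, 2.96], [-0.34, 2.1], [-1.41, 1.46], [0.24, 2.44], [-1.37, 4.51], [0.17, 1.92], [-2.96, 2.96]. Speed limits (rad/s): [2.39, 2.39, 3.14, 3.14, 3.14, 3.14, 3.14].

## Interface

Orientations are given as a unit quaternion [w, x, y, z].
In Python, from station import readout, imaging, hand_in gives the robot as it stands.
- The arm moves only by the tool drive_tool, never from a script. Its argument "series" is a list of rows, each a list of 5 numbers: the shift along the tool's x, y, z in cm, then the turn about the tool's z in degrees, then the closure, from -1 (fully open) to 1 (shut). A call has 1 to 8 rows; each row shifts and turns the commanded pose from where the row before left it, along the tool's axes as they then stand; what a row does not reach is not made up. A row lasts 1/10 s, in which the tool goes at most 50 mm and 8.59 degrees, less where a joint would pass 70% of its speed; a pose out of reach is approached as far as the arm can. A call with a gripper value outside its range is refused whole. The fingers move at their own pace and stop on an object; "squeeze" is the grip in N (left out, the last holds). Time passes only in rows, so rows that do not move let the fingers close. It gives the time, the measured TCP pose, the force, the opening and the grip force at its end, in the units of the state.
- readout.get_obs(): the state, without advancing time (a new reading comes with each control period).
- imaging.read_camera(name): name is "scene" or "top" or "wrist"; returns the picture (384x512x3 uint8, red, green, blue); there is no depth.
- imaging.camera_model(name): a dict with "vfov" (degrees; the focal length in pixels is half the picture's height over the tangent of half this angle, whatever the lens; pixels are square), "cx", "cy" (the principal point, pixels), "xyz" and "orientation" of the camera in the world. Camera axes: x right, y down, z forward; pixel columns grow to the right and rows downward; lengths in m; the calibration is good to about 2 mm. The wrist camera is an equidistant fisheye: a pixel r from the principal point sees the ray r / f radians off the axis. A picture is of the moment at which its call begins: read the wrist's pose just before it. camera_model takes no time and is no camera call; for the wrist camera it gives the pose at the moment of the call.
- hand_in(): hands the job in; it is judged then, once.
Trained networks look in the newest picture that a camera, given by its name, has taken for a name from the list of things; names that differ only in an ending like _2 or _b are one class to them, and where a whole thing is asked for, a point or a joint stands for the part that bears it (a point fixed in the world has none). Each returns a list of dicts, best first, with "conf" (0 to 1); they miss things now and then, are a little off and sometimes report something else, mostly with a low value. They report only what shows in the picture. A call takes as long as a camera call.
- imaging.cut_out(thing, camera): "mask" (384x512 bool, what is visible of it) and "centre" ([column, row] in pixels, amid what is visible of it).
The state is a dict: "t": time; "q": joint angles; "joint_vel": joint speeds; "joint_torque": joint torques, N m; "eef_pos": TCP position; "tool_rot": TCP orientation; "contact_force": force on the tool from outside, world axes, zero at the start; "torque": the same for the moment, N m; "gripper_width": opening from 0.0 (shut) to 1.0 (fully open); "grasp_force": force on a finger pad.
Only numpy, scipy, OpenCV 4.12 (cv2) and the standard library are available. Lean on these libraries where they do the work, as an engineer would, in place of code of your own. Each camera call takes 0.05 s, during which the arm holds its last target. There are 200 camera calls.

## Working session

There is one attempt and no reset: what is moved stays moved. The work goes in short steps, Python scripts to look and compute and a tool call to move; the robot and the scene stay as the last step left them, time stands still between calls to the robot, and variables do not carry over. Pictures are saved under pics/ and viewed, at most 14 in all, crops included, and the job is handed in when it is done.

Besides the shell and the picture viewer there is one more tool, called after "Request:" by a JSON object that holds its "fn" and its "kwargs". drive_tool: Moves the arm, as the interface text tells. Its arguments: {"type":"object","properties":{"series":{"type":"array"},"squeeze":{"type":"number"}},"required":["series"]}

```bash
ls; mkdir -p pics; python3 - <<'E'
from station import readout, imaging
import cv2
o=readout.get_obs();print({k:(v if not hasattr(v,'round') else v) for k,v in o.items()})
for n in("top","scene"):
    p=imaging.read_camera(n);cv2.imwrite(f"pics/{n}0.png",p[:,:,::-1]);print(n,imaging.camera_model(n))
    for t in("c_slim","c_wide","c_square","c_slot","old_rack","new_rack"):
        print(t,[(round(d["conf"],2),[round(float(x),1) for x in d["centre"]],int(d["mask"].sum())) for d in imaging.cut_out(t,n)[:3]])
E
```

```text
pics
{'t': 0.0, 'q': array([-1.40510709,  0.4778216 ,  0.02234728,  1.55645972, -0.01150545,
        1.10930297, -0.08307679]), 'joint_vel': array([-0.00034779,  0.0009802 ,  0.00108389, -0.0004976 , -0.00123488,
        0.00078503, -0.00025339]), 'joint_torque': array([-4.01884399e-04, -5.96457624e+01,  1.60798609e+00, -2.81176829e+01,
        1.25466779e-02,  9.66744090e-03, -3.80907679e-06]), 'eef_pos': array([0.18236347, 0.64927625, 0.23030796]), 'tool_rot': array([-5.83911969e-05,  1.36449761e-01,  9.90646554e-01, -9.29852618e-04]), 'contact_force': array([ 0.28704465, -0.11401143,  0.18526016]), 'torque': array([-0.01794299, -0.00632242,  0.06532184]), 'grasp_force': 0.0, 'gripper_width': 1.000970620330927}
top {'vfov': 47.08953623353817, 'cx': 250.82739354103765, 'cy': 180.24062364066552, 'xyz': array([0.31733905, 0.20261633, 0.8806626 ]), 'orientation': array([-0.08182276,  0.76001116, -0.64116063,  0.06783156])}
c_slim [(0.46, [194.8, 191.3], 165), (0.45, [191.6, 147.1], 263)]
c_wide [(0.78, [189.6, 164.1], 278)]
c_square [(0.67, [200.1, 214.8], 274)]
c_slot [(0.79, [190.0, 142.7], 254)]
old_rack [(0.62, [189.7, 127.3], 172)]
new_rack [(0.82, [333.5, 164.6], 2790)]
scene {'vfov': 51.86245698419352, 'cx': 262.43844845836935, 'cy': 186.94267264410072, 'xyz': array([-0.08084221,  0.53303258,  0.59030582]), 'orientation': array([ 0.20711286, -0.44556492,  0.78840002, -0.37013723])}
c_slim [(0.82, [211.9, 221.3], 235)]
c_wide [(0.72, [205.0, 238.2], 349), (0.68, [189.0, 205.6], 354)]
c_square [(0.73, [225.8, 226.4], 480)]
c_slot [(0.7, [169.7, 195.7], 311), (0.54, [190.9, 215.2], 233)]
old_rack [(0.55, [200.2, 236.1], 409)]
new_rack [(0.83, [284.5, 165.8], 1495), (0.67, [227.5, 238.0], 296)]
```

```bash
python3 - <<'E'
import cv2
a=cv2.imread("pics/top0.png");cv2.imwrite("pics/topc.png",cv2.resize(a[90:270,140:380],None,fx=3.3,fy=3.3,interpolation=cv2.INTER_CUBIC))
E
```

```text
(no output)
```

View pics/top0.png

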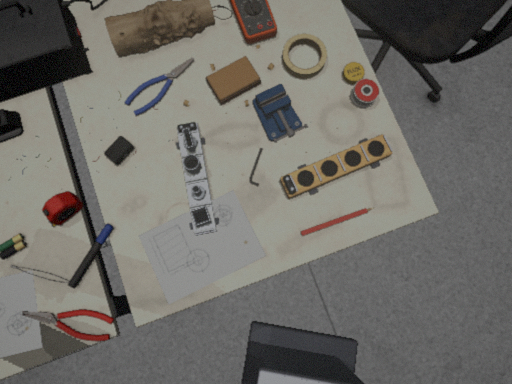

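View pics/topc.png

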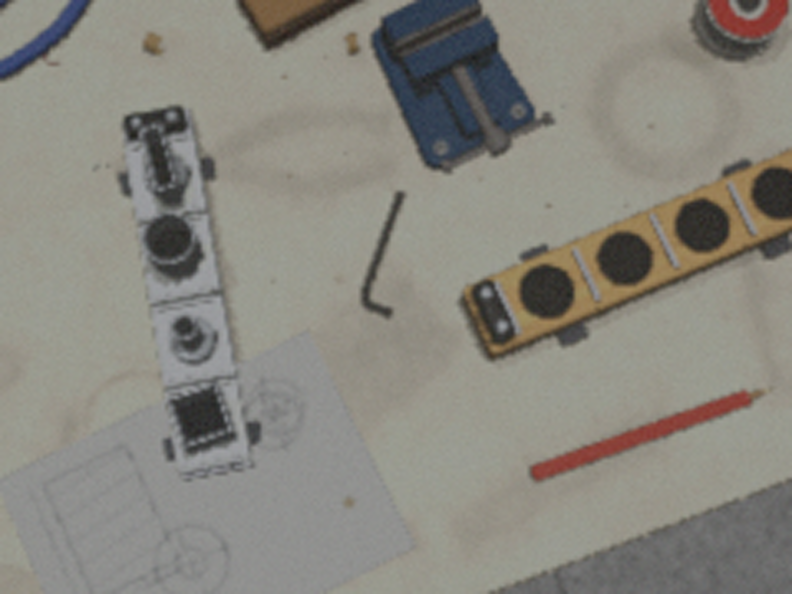

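View pics/scene0.png

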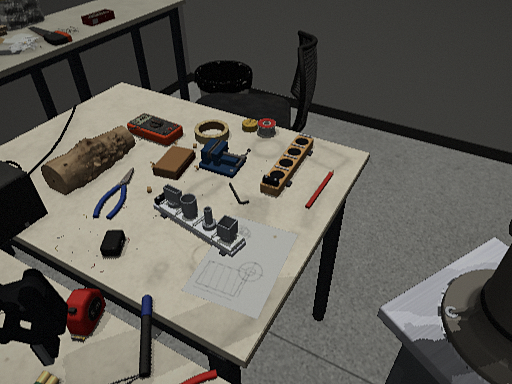

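The top view shows the racks. On the left rack, going down from the black block, the order is slot (188,137), wide (191,162), slim (196,189), square (201,215). The right rack's discs run from (306,178) to (375,148), with its black block at the left end (290,184).

```bash
cat >h.py <<'E'
import numpy as np, cv2
from station import readout, imaging
from scipy.spatial.transform import Rotation as R
def rot(q): return R.from_quat([q[1],q[2],q[3],q[0]])
def ray(m,px,fish=False):
    f=192/np.tan(np.radians(m["vfov"])/2); d=np.array([px[0]-m["cx"],px[1]-m["cy"]])/f
    if fish:
        r=np.linalg.norm(d); v=np.r_[d/r*np.sin(r),np.cos(r)] if r>1e-9 else np.array([0,0,1.])
    else: v=np.r_[d,1]
    return rot(m["orientation"]).apply(v)
def onz(m,px,z,fish=False):
    v=ray(m,px,fish); c=np.array(m["xyz"]); return (c+v*(z-c[2])/v[2])[:2]
def proj(m,P,fish=False):
    f=192/np.tan(np.radians(m["vfov"])/2); v=rot(m["orientation"]).inv().apply(np.array(P)-m["xyz"])
    if fish:
        r=np.hypot(*v[:2]); s=np.arctan2(r,v[2])/r
    else: s=1/v[2]
    return np.array([m["cx"],m["cy"]])+f*s*v[:2]
E
python3 - <<'E'
from h import *
m=imaging.camera_model("top")
c=lambda p:(p[0]/3.3+140,p[1]/3.3+90)
D=[onz(m,c(p),.026) for p in((547,291),(624,258),(702,224),(777,192))]
print("discs",np.round(D,4)); e=onz(m,c((493,311)),.042);print("blk",e, np.mean(D,0))
d=D[0]-D[3];print("new +y yaw of y axis",np.degrees(np.arctan2(d[1],d[0])),np.linalg.norm(d))
for n,p,z in(("slot",(160,155),.064),("wide",(170,238),.066),("slim",(186,328),.068),("square",(201,413),.064),("blk",(156,122),.028+.0)):
    print(n,onz(m,c(p),z).round(4))
o=readout.get_obs();w=imaging.camera_model("wrist");print(w,rot(o["tool_rot"]).as_matrix().round(3)); print(proj(m,o["eef_pos"]),proj(m,[0,0,0]))
p=imaging.read_camera("wrist");cv2.imwrite("pics/w0.png",p[:,:,::-1])
E
```

```text
discs [[ 0.5217  0.1285]
 [ 0.5498  0.0855]
 [ 0.5789  0.0416]
 [ 0.6066 -0.0011]]
blk [0.50060348 0.15948331] [0.56425134 0.0636168 ]
new +y yaw of y axis 123.23930588599161 0.15493053990164346
slot [0.5554 0.3674]
wide [0.5066 0.3514]
slim [0.4557 0.3316]
square [0.4098 0.3144]
blk [0.5863 0.3813]
{'vfov': 65.70646984690485, 'cx': 254.81173214733553, 'cy': 194.33180683011662, 'xyz': array([0.10048223, 0.67193664, 0.37432249]), 'orientation': array([0.13217245, 0.78639379, 0.59502612, 0.10029544])} [[-0.963  0.27  -0.   ]
 [ 0.27   0.963  0.   ]
 [ 0.     0.    -1.   ]]
[-76.03988518 317.09590697] [333.56215509 474.22498309]
```

View pics/w0.png

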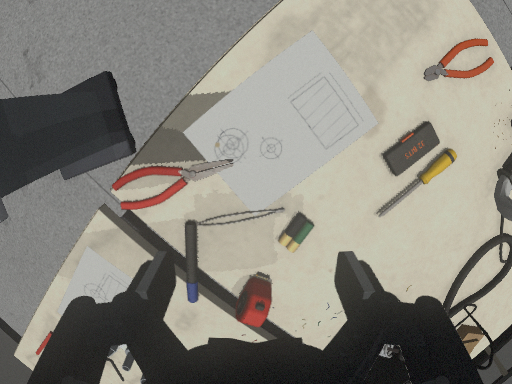

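Wrist view: fingers sit at the bottom of the picture and the camera looks out ahead of tool +x. Next I'll add a planner helper and go look at the old rack.

```bash
cat >>h.py <<'E'
def yaw(o):
    M=rot(o["tool_rot"]).as_matrix(); return np.degrees(np.arctan2(M[1,1],M[0,1]))
def plan(target,ty,step=4.2,tstep=7.5,mod=180):
    """rows of shift/turn in tool axes to bring TCP to target with tool y at world angle ty"""
    o=readout.get_obs(); d=np.array(target)-o["eef_pos"]; y0=yaw(o)
    dt=(ty-y0+mod/2)%mod-mod/2
    n=int(max(1,np.ceil(np.linalg.norm(d)/step*100),np.ceil(abs(dt)/tstep)))
    print("yaw",round(y0,2),"dturn(world)",round(dt,2),"d cm",(d*100).round(2),"n",n, "q",o["q"].round(2),"t",o["t"])
    for i in range(n):
        a=np.radians(y0+dt*i/n); ey=np.array([np.cos(a),np.sin(a),0]); ex=np.array([-np.sin(a),np.cos(a),0])
        w=d/n*100; print([round(float(w@ex),2),round(float(w@ey),2),round(float(-w[2]),2),round(-dt/n,1)])
E
python3 - <<'E'
from h import *
o=readout.get_obs();w=imaging.camera_model("wrist")
h=onz(w,(w["cx"]+.01,w["cy"]),.05,True);print("axis hit rel tool", rot(o["tool_rot"]).inv().apply(np.r_[h,.05]-o["eef_pos"]))
a=np.radians(110);ex=np.array([-np.sin(a),np.cos(a)])
print(ex); t=np.array([.483,.341])-.10*ex
plan([*t,.25],110)
E
```

```text
axis hit rel tool [-0.02742902 -0.00094771  0.1813116 ]
[-0.93969262 -0.34202014]
yaw 74.32 dturn(world) 35.68 d cm [ 39.45 -27.47   1.87] n 12 q [-1.41  0.48  0.02  1.56 -0.01  1.11 -0.08] t 0.75
[-3.78, -1.32, -0.16, np.float64(-3.0)]
[-3.71, -1.51, -0.16, np.float64(-3.0)]
[-3.63, -1.7, -0.16, np.float64(-3.0)]
[-3.53, -1.89, -0.16, np.float64(-3.0)]
[-3.43, -2.07, -0.16, np.float64(-3.0)]
[-3.32, -2.24, -0.16, np.float64(-3.0)]
[-3.2, -2.41, -0.16, np.float64(-3.0)]
[-3.07, -2.57, -0.16, np.float64(-3.0)]
[-2.93, -2.73, -0.16, np.float64(-3.0)]
[-2.79, -2.88, -0.16, np.float64(-3.0)]
[-2.63, -3.02, -0.16, np.float64(-3.0)]
[-2.47, -3.15, -0.16, np.float64(-3.0)]
```

```bash
python3 - <<'E'
from h import *
plan([.54,.362,.25],110)
E
```

```text
yaw 74.32 dturn(world) 35.68 d cm [ 35.75 -28.79   1.87] n 11 q [-1.41  0.48  0.02  1.56 -0.01  1.11 -0.08] t 0.75
[-3.84, -1.64, -0.17, np.float64(-3.2)]
[-3.74, -1.86, -0.17, np.float64(-3.2)]
[-3.63, -2.06, -0.17, np.float64(-3.2)]
[-3.5, -2.27, -0.17, np.float64(-3.2)]
[-3.37, -2.46, -0.17, np.float64(-3.2)]
[-3.23, -2.65, -0.17, np.float64(-3.2)]
[-3.07, -2.83, -0.17, np.float64(-3.2)]
[-2.91, -2.99, -0.17, np.float64(-3.2)]
[-2.73, -3.15, -0.17, np.float64(-3.2)]
[-2.55, -3.3, -0.17, np.float64(-3.2)]
[-2.36, -3.44, -0.17, np.float64(-3.2)]
```

Request:
{"fn": "drive_tool", "kwargs": {"series": [[-3.8,-1.6,-0.2,-3.2,-1],[-3.7,-1.9,-0.2,-3.2,-1],[-3.6,-2.1,-0.2,-3.2,-1],[-3.5,-2.3,-0.2,-3.2,-1],[-3.4,-2.5,-0.2,-3.2,-1],[-3.2,-2.7,-0.2,-3.2,-1],[-3.1,-2.8,-0.2,-3.2,-1],[-2.9,-3.0,-0.2,-3.2,-1]]}}

```text
t: 1.55
eef_pos: [0.4423, 0.4374, 0.2476]
tool_rot: [0.0, -0.088, 0.996, 0.0]
contact_force: [0.1, 0.2, -0.0]
gripper_width: 1.0
grasp_force: 0.0
```

Request:
{"fn": "drive_tool", "kwargs": {"series": [[-2.7,-3.2,-0.2,-3.2,-1],[-2.5,-3.3,-0.2,-3.2,-1],[-2.4,-3.4,0,-3.2,-1],[0,0,0,0,-1],[0,0,0,0,-1],[0,0,0,0,-1]]}}

```text
t: 2.15
eef_pos: [0.5365, 0.3605, 0.2512]
tool_rot: [-0.0, -0.17, 0.985, 0.0]
contact_force: [-0.4, -0.1, -0.7]
gripper_width: 0.996
grasp_force: 0.0
```

```bash
python3 - <<'E'
from h import *
o=readout.get_obs();w=imaging.camera_model("wrist");p=imaging.read_camera("wrist")
print(o["eef_pos"],yaw(o),o["q"].round(2),o["t"])
cv2.imwrite("pics/w1.png",cv2.resize(p[:,:,::-1],None,fx=1.56,fy=1.56))
cv2.imwrite("pics/w1raw.png",p[:,:,::-1])
import pickle;pickle.dump((w,o),open("w1.pkl","wb"))
for t,z in(("c_slim",.044),("c_wide",.043),("c_square",.042),("c_slot",.042),("carrier_slim",.028),("carrier_wide",.028),("carrier_square",.028),("carrier_slot",.028)):
    for d in imaging.cut_out(t,"wrist")[:2]: print(t,round(d["conf"],2),np.round(d["centre"],1),int(d["mask"].sum()),onz(w,d["centre"],z,True).round(4))
E
```

```text
[0.53652122 0.36052814 0.25118324] 109.58948782037201 [-0.71  0.41  0.03  1.61 -0.02  1.12  1.24] 2.15
c_slim 0.83 [257.9  96.1] 405 [0.4559 0.3355]
c_wide 0.96 [256.8 143.1] 719 [0.5091 0.3531]
c_square 0.55 [256.2  50.7] 818 [0.4055 0.3155]
c_slot 0.72 [256.4 180.3] 606 [0.5531 0.3682]
carrier_slim 0.77 [251.5 106.7] 1038 [0.4708 0.3327]
carrier_wide 0.59 [255.  125.9] 669 [0.4918 0.3447]
carrier_square 0.73 [256.9  65.6] 653 [0.4208 0.3219]
carrier_slot 0.97 [265.2 171.8] 824 [0.5426 0.3765]
carrier_slot 0.6 [256.9  51.1] 792 [0.4037 0.3159]
```

View pics/w1.png

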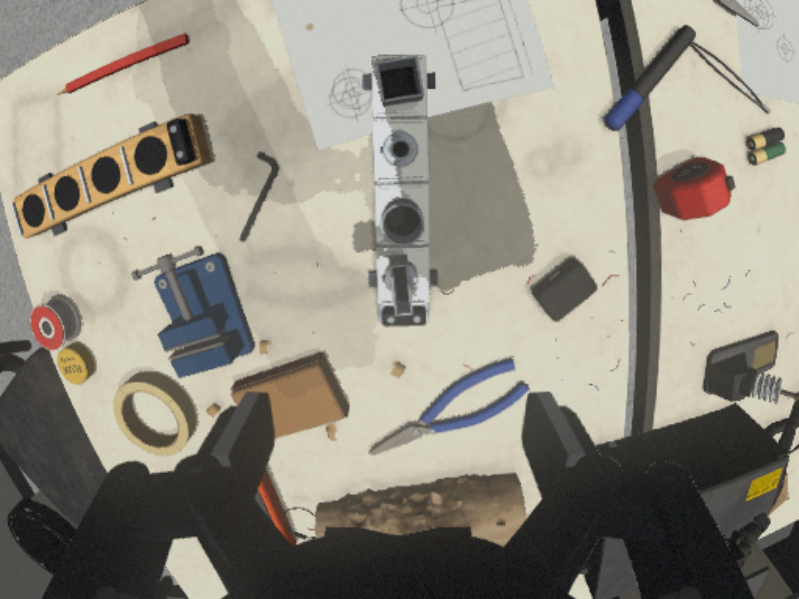

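The wrist view has both racks. At 1.56x scale, square is at (400,83), slim (400,149), wide (403,219), slot (402,284), and the new rack is on the left. I'll zoom both for precise fits.

```bash
python3 - <<'E'
import cv2,numpy as np
a=cv2.imread("pics/w1raw.png")
s=cv2.resize(a[30:130,230:285],None,fx=6,fy=6,interpolation=cv2.INTER_CUBIC)
b=cv2.resize(a[115:215,230:285],None,fx=6,fy=6,interpolation=cv2.INTER_CUBIC)
cv2.imwrite("pics/w1c.png",cv2.convertScaleAbs(np.hstack([s,b]),alpha=1.2))
# dark discs on new rack
g=cv2.cvtColor(a,cv2.COLOR_BGR2GRAY)[60:160,0:140]
n,l,st,c=cv2.connectedComponentsWithStats((g<60).astype(np.uint8))
for i in range(1,n):
    if st[i,4]>60: print(st[i],c[i]+[0,60])
E
```

```text
[107  16  19  30 319] [116.18495298  89.98432602]
[ 86  28  21  24 385] [96.11688312 99.16623377]
[ 59  41  18  23 322] [ 67.41925466 111.61801242]
[ 35  53  16  22 267] [ 42.50187266 123.48689139]
[ 14  65  14  20 219] [ 20.95890411 134.48858447]
```

View pics/w1c.png

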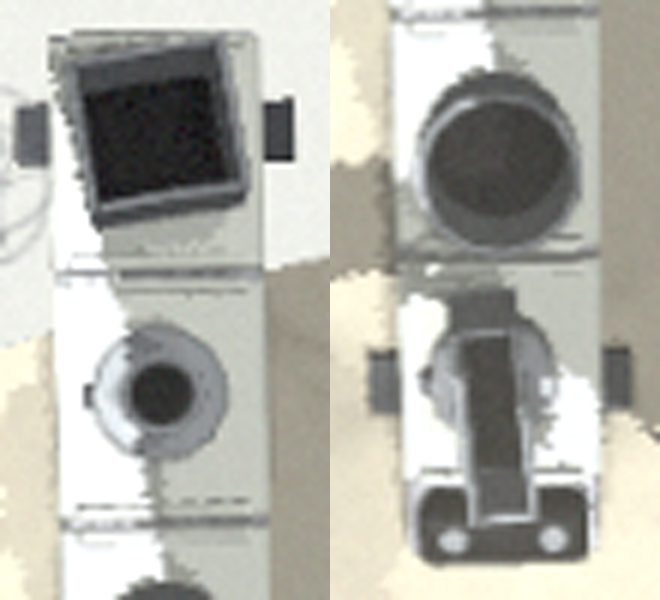

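```bash
python3 - <<'E'
from h import *
import pickle; w,o=pickle.load(open("w1.pkl","rb")); m=imaging.camera_model("top")
L=lambda x,y:(x/6+230-.4,y/6+30-.4); Rr=lambda x,y:((x-330)/6+230-.4,y/6+115-.4)
ang=lambda v:round(float(np.degrees(np.arctan2(v[1],v[0]))),1)
W=lambda p,z:onz(w,p,z,True)
S=[W(L(*p),.064) for p in((75,57),(218,40),(245,185),(100,205))]
print("sq",np.mean(S,0).round(4),[ang(S[(i+1)%4]-S[i]) for i in range(4)],[round(np.linalg.norm(S[(i+1)%4]-S[i]),4) for i in range(4)])
print("slim",W(L(160,392),.068).round(4)); print("wide",W(Rr(499,168),.066).round(4))
T=[W(Rr(*p),.064) for p in((463,335),(518,335),(533,515),(475,520))]
print("slot",np.mean(T,0).round(4),[ang(T[(i+1)%4]-T[i]) for i in range(4)],[round(np.linalg.norm(T[(i+1)%4]-T[i]),4) for i in range(4)])
# rack edges at carrier z=.02
for nm,a,b in(("L",(50,100),(65,510)),("R",(258,60),(270,510))):
    print("edge",nm,W(L(*a),.020).round(4),ang(W(L(*a),.02)-W(L(*b),.02)))
print("edgeR2",ang(W(Rr(602,20),.02)-W(Rr(600,450),.02)))
D=[W(p,.026) for p in((96.1,99.2),(67.4,111.6),(42.5,123.5),(21.0,134.5))]
print("discs",np.round(D,4),np.mean(D,0),ang(D[0]-D[3]),np.linalg.norm(D[0]-D[3]))
a=cv2.imread("pics/top0.png");g=cv2.cvtColor(a,cv2.COLOR_BGR2GRAY)[130:205,275:400]
n,l,st,c=cv2.connectedComponentsWithStats((g<50).astype(np.uint8))
E=[onz(m,c[i]+[275,130],.026) for i in range(1,n) if st[i,4]>80];print(np.round(E,4),[st[i,4] for i in range(1,n) if st[i,4]>80])
E
```

```text
sq [0.4076 0.3161] [116.7, 29.6, -62.1, -151.4] [np.float64(0.026), np.float64(0.0279), np.float64(0.0264), np.float64(0.0284)]
slim [0.4553 0.3331]
wide [0.5047 0.3525]
slot [0.5531 0.3694] [109.5, 24.5, -65.3, -157.1] [np.float64(0.0105), np.float64(0.0368), np.float64(0.0115), np.float64(0.0377)]
edge L [0.4042 0.2915] -158.7
edge R [0.3818 0.3286] -158.7
edgeR2 -159.8
discs [[ 0.5201  0.1291]
 [ 0.5482  0.0854]
 [ 0.5765  0.0417]
 [ 0.6048 -0.002 ]] [0.56238312 0.06355132] 122.8 0.15609746189152182
[[ 0.607  -0.0015]
 [ 0.5792  0.0424]
 [ 0.5507  0.0852]
 [ 0.5234  0.1291]] [np.int32(148), np.int32(123), np.int32(116), np.int32(94)]
```

```bash
python3 - <<'E'
from h import *
plan([.5533,.369,.12],115)
E
```

```text
yaw 109.54 dturn(world) 5.46 d cm [  1.59   0.94 -13.13] n 4 q [-0.71  0.41  0.04  1.61 -0.02  1.12  1.24] t 2.6
[-0.45, 0.09, 3.28, np.float64(-1.4)]
[-0.46, 0.08, 3.28, np.float64(-1.4)]
[-0.46, 0.07, 3.28, np.float64(-1.4)]
[-0.46, 0.06, 3.28, np.float64(-1.4)]
```

Request:
{"fn": "drive_tool", "kwargs": {"series": [[-0.45,0.1,3.3,-1.4,-1],[-0.45,0.1,3.3,-1.4,-1],[-0.45,0.05,3.3,-1.4,-1],[-0.45,0.05,3.2,-1.4,-1],[0,0,0,0,-1],[0,0,0,0,-1]]}}

```text
t: 3.2
eef_pos: [0.5532, 0.3687, 0.1205]
tool_rot: [-0.0, -0.217, 0.976, -0.0]
contact_force: [-0.3, -0.0, 0.5]
gripper_width: 0.998
grasp_force: 0.0
```

```bash
python3 - <<'E'
from h import *
plan([.5533,.369,.036],115)
w=imaging.camera_model("wrist");p=imaging.read_camera("wrist")
for t,z in(("c_slim",.044),("c_wide",.043),("c_square",.042),("c_slot",.042)):
    for d in imaging.cut_out(t,"wrist")[:2]: print(t,round(d["conf"],2),np.round(d["centre"],1),int(d["mask"].sum()),onz(w,d["centre"],z,True).round(4))
for n,P in(("slot",(.5533,.369,.064)),("wide",(.505,.3525,.066)),("slim",(.4555,.3335,.068))):
    q=proj(w,P,True);print(n,q);cv2.circle(p,tuple(int(round(v)) for v in q),2,(255,0,0),-1)
cv2.imwrite("pics/w2.png",cv2.resize(p[:,:,::-1],None,fx=1.5,fy=1.5))
E
```

```text
yaw 115.07 dturn(world) -0.07 d cm [ 0.01  0.03 -8.45] n 3 q [-0.69  0.57  0.01  1.67 -0.01  0.9   1.33] t 3.2
[-0.01, 0.01, 2.82, np.float64(0.0)]
[-0.01, 0.01, 2.82, np.float64(0.0)]
[-0.01, 0.01, 2.82, np.float64(0.0)]
c_slim 0.94 [267.9  72.9] 1005 [0.457  0.3337]
c_wide 0.67 [262.8 147. ] 1847 [0.5086 0.354 ]
c_square 0.93 [276.1  10.9] 1274 [0.4107 0.3188]
c_square 0.18 [233.4 199.4] 1201 [0.5566 0.3509]
slot [255.82882667 215.73716528]
wide [264.0226843  147.19440035]
slim [270.2167014   68.03328075]
```

View pics/w2.png

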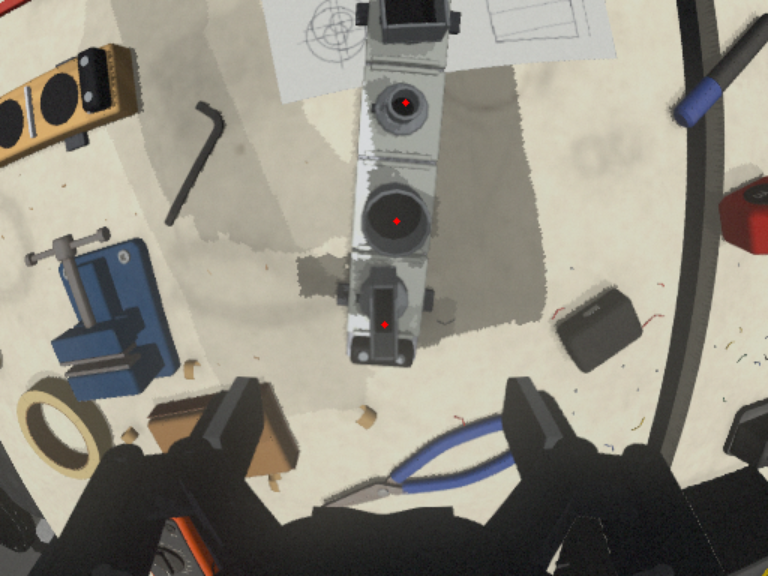

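Overlay points fall on the nozzle tops: slot (384,325), wide (396,217), slim (405,103). The slot's sides are parallel to the tool axes, so descend and grip.

Request:
{"fn": "drive_tool", "kwargs": {"series": [[0,0,2.8,0,-1],[0,0,2.8,0,-1],[0,0,2.8,0,-1],[0,0,0,0,-1],[0,0,0,0,1],[0,0,0,0,1],[0,0,0,0,1],[0,0,0,0,1]], "squeeze": 40}}

```text
t: 4.25
eef_pos: [0.554, 0.3693, 0.0377]
tool_rot: [0.001, -0.217, 0.976, 0.0]
contact_force: [0.1, 0.4, -0.2]
gripper_width: 0.331
grasp_force: 0.0
```

Request:
{"fn": "drive_tool", "kwargs": {"series": [[0,0,0,0,1],[0,0,0,0,1],[0,0,0,0,1],[0,0,0,0,1]]}}

```text
t: 4.65
eef_pos: [0.5537, 0.3691, 0.0372]
tool_rot: [0.001, -0.217, 0.976, 0.0]
contact_force: [-0.1, -0.7, 6.9]
gripper_width: 0.157
grasp_force: 41.5
```

Request:
{"fn": "drive_tool", "kwargs": {"series": [[0,0,-2,0,1],[0,0,-4,0,1],[0,0,-4,0,1],[0,0,-4,0,1],[0,0,-3,0,1],[0,0,0,0,1]]}}

```text
t: 5.25
eef_pos: [0.5555, 0.3703, 0.2115]
tool_rot: [0.004, -0.217, 0.976, 0.002]
contact_force: [0.3, -0.0, -0.3]
gripper_width: 0.158
grasp_force: 40.5
```

```bash
python3 - <<'E'
from h import *
o=readout.get_obs();print(o["eef_pos"],o["gripper_width"],o["grasp_force"])
plan([.606,-.0015,.2],32.9,mod=360)
E
```

```text
[0.55551257 0.37030529 0.21153992] 0.15825080545595163 40.50220012664795
yaw 115.1 dturn(world) -82.2 d cm [  5.05 -37.18  -1.15] n 11 q [-0.69  0.48  0.01  1.6  -0.01  1.05  1.33] t 5.25
[1.02, -3.26, 0.1, np.float64(7.5)]
[0.59, -3.36, 0.1, np.float64(7.5)]
[0.14, -3.41, 0.1, np.float64(7.5)]
[-0.3, -3.4, 0.1, np.float64(7.5)]
[-0.74, -3.33, 0.1, np.float64(7.5)]
[-1.17, -3.21, 0.1, np.float64(7.5)]
[-1.57, -3.03, 0.1, np.float64(7.5)]
[-1.95, -2.8, 0.1, np.float64(7.5)]
[-2.3, -2.52, 0.1, np.float64(7.5)]
[-2.61, -2.2, 0.1, np.float64(7.5)]
[-2.87, -1.84, 0.1, np.float64(7.5)]
```

Request:
{"fn": "drive_tool", "kwargs": {"series": [[1.0,-3.3,0.1,7.5,1],[0.6,-3.4,0.1,7.5,1],[0.1,-3.4,0.1,7.5,1],[-0.3,-3.4,0.1,7.5,1],[-0.7,-3.3,0.1,7.5,1],[-1.2,-3.2,0.1,7.5,1],[-1.6,-3.0,0.1,7.5,1],[-1.9,-2.8,0.1,7.5,1]]}}

```text
t: 6.05
eef_pos: [0.5895, 0.0968, 0.197]
tool_rot: [-0.001, 0.302, 0.953, -0.001]
contact_force: [0.4, -0.9, -1.2]
gripper_width: 0.158
grasp_force: 40.5
```

Request:
{"fn": "drive_tool", "kwargs": {"series": [[-2.3,-2.5,0.1,7.5,1],[-2.6,-2.2,0.1,7.5,1],[-2.9,-1.8,0.1,7.5,1],[0,0,0,0,1],[0,0,0,0,1],[0,0,0,0,1]]}}

```text
t: 6.65
eef_pos: [0.6035, -0.0014, 0.1945]
tool_rot: [-0.001, 0.479, 0.878, -0.0]
contact_force: [-0.7, 0.6, -0.8]
gripper_width: 0.155
grasp_force: 40.5
```

```bash
python3 - <<'E'
from h import *
plan([.606,-.0015,.09],32.9,mod=360)
w=imaging.camera_model("wrist");p=imaging.read_camera("wrist")
c0=np.array([.5642,.0637]);u=np.array([np.cos(np.radians(122.9)),np.sin(np.radians(122.9))])
for s in(-.078,-.026,.026,.078):
    q=proj(w,(*(c0+s*u),.026),True);print(q);cv2.circle(p,tuple(int(round(v)) for v in q),2,(255,0,0),-1)
cv2.imwrite("pics/w3.png",cv2.resize(p[:,:,::-1],None,fx=1.5,fy=1.5));import pickle;pickle.dump(w,open("w3.pkl","wb"))
E
```

```text
yaw 32.76 dturn(world) 0.14 d cm [ 2.500e-01 -1.000e-02 -1.045e+01] n 3 q [-0.41  0.42  0.41  1.79 -0.2   0.97  0.65] t 6.65
[-0.05, 0.07, 3.48, np.float64(-0.0)]
[-0.05, 0.07, 3.48, np.float64(-0.0)]
[-0.05, 0.07, 3.48, np.float64(-0.0)]
[258.06998628 175.7518618 ]
[258.00375381 128.00017377]
[257.87451391  78.52581123]
[257.68521223  29.97259266]
```

View pics/w3.png

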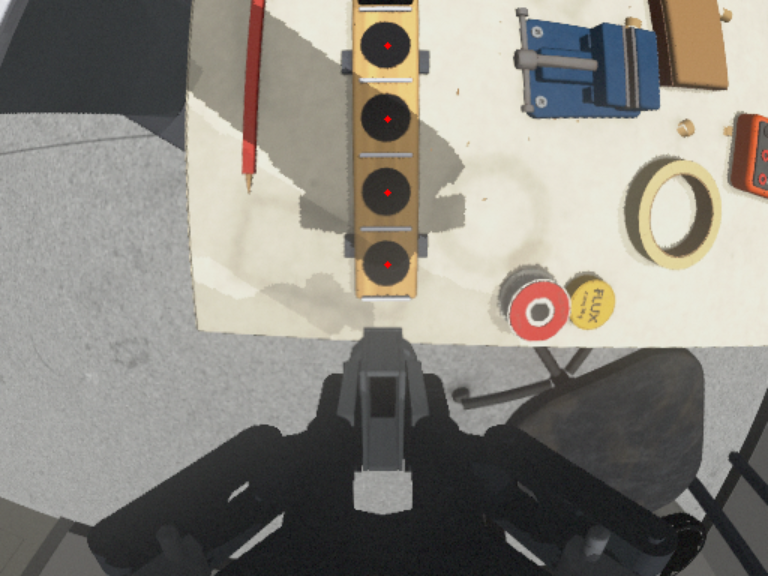

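Predicted place centres (red) sit on the four discs; the held slot nozzle is centred between the fingers at (383,400). Refine with disc centroids.

```bash
cat >>h.py <<'E'
def discs():
    w=imaging.camera_model("wrist");p=imaging.read_camera("wrist")
    g=p.max(2); n,l,st,c=cv2.connectedComponentsWithStats((g<70).astype(np.uint8))
    return [(c[i].round(1),st[i,4],onz(w,c[i],.026,True).round(4)) for i in range(1,n) if 250<st[i,4]<1500 and abs(c[i][0]-258)<25 and c[i][1]<210]
E
python3 - <<'E'
from h import *
for d in discs(): print(*d)
E
```

```text
[256.3  29.5] 757 [0.5205 0.1291]
[256.4  78.1] 801 [0.5487 0.0853]
[256.8 127.3] 766 [0.577  0.0421]
[255.4 168.5] 288 [0.5999 0.0037]
```

Request:
{"fn": "drive_tool", "kwargs": {"series": [[-0.05,0.05,3.5,0,1],[-0.05,0.05,3.5,0,1],[-0.05,0.05,3.5,0,1],[0,0,0,0,1],[0,0,2,0,1],[0,0,1.5,0,1],[0,0,0,0,1],[0,0,0,0,1]]}}

```text
t: 7.55
eef_pos: [0.6065, -0.0031, 0.0561]
tool_rot: [0.0, 0.48, 0.877, 0.0]
contact_force: [-0.6, 0.6, -0.2]
gripper_width: 0.157
grasp_force: 40.5
```

```bash
python3 - <<'E'
from h import *
o=readout.get_obs();print(o["eef_pos"],o["contact_force"],o["gripper_width"])
plan([.6055,-.0015,.0437],32.9,mod=360)
E
```

```text
[ 0.60646789 -0.00307555  0.05608967] [-0.63771829  0.63044385 -0.21457215] 0.15724946111900748
yaw 32.63 dturn(world) 0.27 d cm [-0.1   0.16 -1.24] n 1 q [-0.35  0.6   0.34  1.87 -0.29  0.71  0.73] t 7.55
[0.18, 0.0, 1.24, np.float64(-0.3)]
```

Request:
{"fn": "drive_tool", "kwargs": {"series": [[0.18,0,0.6,-0.3,1],[0,0,0.5,0,1],[0,0,0,0,1],[0,0,0,0,1]]}}

```text
t: 7.95
eef_pos: [0.605, -0.0018, 0.0443]
tool_rot: [-0.0, 0.478, 0.878, -0.0]
contact_force: [0.1, -1.1, -1.1]
gripper_width: 0.154
grasp_force: 40.5
```

Request:
{"fn": "drive_tool", "kwargs": {"series": [[0,0,0.1,0,1],[0,0,0,0,1],[0,0,0,0,-0.2],[0,0,0,0,-0.5],[0,0,0,0,-1],[0,0,0,0,-1],[0,0,0,0,-1],[0,0,0,0,-1]]}}

```text
t: 8.75
eef_pos: [0.6051, -0.0018, 0.0433]
tool_rot: [-0.0, 0.478, 0.878, 0.0]
contact_force: [-0.3, -0.1, 0.7]
gripper_width: 0.998
grasp_force: 0.0
```

Request:
{"fn": "drive_tool", "kwargs": {"series": [[0,0,0,0,-1],[0,0,0,0,-1],[0,0,-2,0,-1],[0,0,-4,0,-1],[0,0,-4,0,-1],[0,0,-4,0,-1],[0,0,-1,0,-1]]}}

```text
t: 9.45
eef_pos: [0.6077, -0.0021, 0.1981]
tool_rot: [0.003, 0.478, 0.878, 0.002]
contact_force: [0.9, 0.9, 0.1]
gripper_width: 0.997
grasp_force: 0.0
```

```bash
python3 - <<'E'
from h import *
plan([.505,.3525,.2],110.7,mod=360)
E
```

```text
yaw 32.89 dturn(world) 77.81 d cm [-10.27  35.46   0.19] n 11 q [-0.42  0.42  0.42  1.79 -0.2   0.97  0.66] t 9.45
[3.21, 0.97, -0.02, np.float64(-7.1)]
[3.07, 1.35, -0.02, np.float64(-7.1)]
[2.88, 1.72, -0.02, np.float64(-7.1)]
[2.65, 2.06, -0.02, np.float64(-7.1)]
[2.37, 2.37, -0.02, np.float64(-7.1)]
[2.06, 2.65, -0.02, np.float64(-7.1)]
[1.72, 2.88, -0.02, np.float64(-7.1)]
[1.35, 3.07, -0.02, np.float64(-7.1)]
[0.96, 3.21, -0.02, np.float64(-7.1)]
[0.56, 3.31, -0.02, np.float64(-7.1)]
[0.15, 3.35, -0.02, np.float64(-7.1)]
```

Request:
{"fn": "drive_tool", "kwargs": {"series": [[3.2,1.0,0,-7.1,-1],[3.1,1.3,0,-7.1,-1],[2.9,1.7,0,-7.1,-1],[2.6,2.1,0,-7.1,-1],[2.4,2.4,0,-7.1,-1],[2.1,2.6,0,-7.1,-1],[1.7,2.9,0,-7.1,-1],[1.3,3.1,0,-7.1,-1]]}}

```text
t: 10.25
eef_pos: [0.5292, 0.2574, 0.1928]
tool_rot: [-0.0, -0.0, 1.0, -0.0]
contact_force: [0.4, 0.3, 0.2]
gripper_width: 0.998
grasp_force: 0.0
```

Request:
{"fn": "drive_tool", "kwargs": {"series": [[1.0,3.2,0,-7.1,-1],[0.6,3.3,0,-7.1,-1],[0.2,3.3,0,-7.1,-1],[0,0,0,0,-1],[0,0,0,0,-1]]}}

```text
t: 10.75
eef_pos: [0.4998, 0.3523, 0.1926]
tool_rot: [-0.001, -0.183, 0.983, -0.0]
contact_force: [0.8, -0.9, -0.4]
gripper_width: 1.002
grasp_force: 0.0
```

```bash
python3 - <<'E'
from h import *
plan([.505,.3525,.12],110.7,mod=360)
w=imaging.camera_model("wrist");p=imaging.read_camera("wrist")
for t,z in(("c_slim",.044),("c_wide",.043),("c_square",.042)):
    for d in imaging.cut_out(t,"wrist")[:1]: print(t,round(d["conf"],2),np.round(d["centre"],1),int(d["mask"].sum()),onz(w,d["centre"],z,True).round(4))
for P in((.505,.3525),(.4555,.3335)):
    q=proj(w,(*P,.067),True);print(q);cv2.circle(p,tuple(int(round(v)) for v in q),1,(255,0,0),-1)
cv2.imwrite("pics/w4.png",cv2.resize(p[:260,160:350,::-1],None,fx=2.3,fy=2.3,interpolation=cv2.INTER_CUBIC))
E
```

```text
yaw 111.07 dturn(world) -0.37 d cm [ 0.52  0.02 -7.26] n 2 q [-0.73  0.41  0.02  1.75 -0.01  0.98  1.23] t 10.75
[-0.25, -0.09, 3.63, np.float64(0.2)]
[-0.25, -0.09, 3.63, np.float64(0.2)]
c_slim 0.95 [252.7 131.9] 519 [0.4547 0.3323]
c_wide 0.79 [252.3 188.8] 1037 [0.51   0.3529]
c_square 0.76 [255.5  78.7] 1089 [0.4047 0.316 ]
[253.56499421 191.72194054]
[253.48503935 136.30447152]
```

View pics/w4.png

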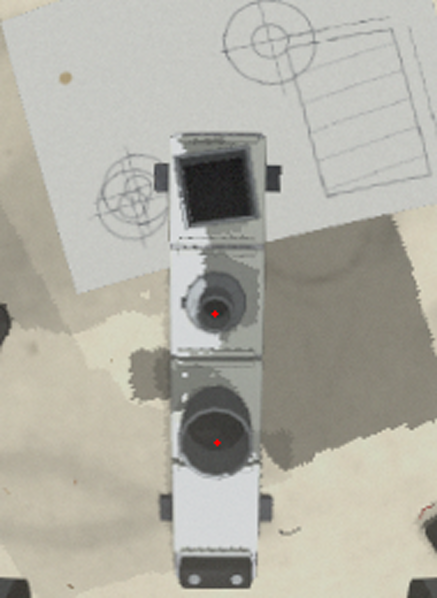

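Red marks lie on the tops of wide (216,441) and slim (214,313). Descend on the wide.

Request:
{"fn": "drive_tool", "kwargs": {"series": [[-0.25,-0.1,3.6,0.2,-1],[-0.25,-0.1,3.6,0.2,-1],[0,0,3.5,0,-1],[0,0,3.5,0,-1],[0,0,1.3,0,-1],[0,0,0,0,-1],[0,0,0,0,-1]]}}

```text
t: 11.65
eef_pos: [0.5069, 0.352, 0.0395]
tool_rot: [0.001, -0.179, 0.984, 0.0]
contact_force: [-0.1, 0.4, -0.2]
gripper_width: 1.001
grasp_force: 0.0
```

```bash
python3 - <<'E'
from h import *
plan([.505,.3525,.033],110.7,mod=360)
E
```

```text
yaw 110.57 dturn(world) 0.13 d cm [-0.19  0.05 -0.65] n 1 q [-0.72  0.61  0.02  1.84 -0.01  0.69  1.23] t 11.65
[0.16, 0.11, 0.65, np.float64(-0.1)]
```

Request:
{"fn": "drive_tool", "kwargs": {"series": [[0.15,0.1,0.6,0,-1],[0,0,0,0,1],[0,0,0,0,1],[0,0,0,0,1],[0,0,0,0,1],[0,0,0,0,1],[0,0,0,0,1],[0,0,0,0,1]]}}

```text
t: 12.45
eef_pos: [0.5043, 0.3525, 0.0329]
tool_rot: [0.0, -0.179, 0.984, 0.0]
contact_force: [-1.5, -0.1, 6.1]
gripper_width: 0.36
grasp_force: 39.6
```

Request:
{"fn": "drive_tool", "kwargs": {"series": [[0,0,0,0,1],[0,0,0,0,1]]}}

```text
t: 12.65
eef_pos: [0.5044, 0.3525, 0.0329]
tool_rot: [0.0, -0.179, 0.984, 0.0]
contact_force: [-1.7, -0.4, 5.6]
gripper_width: 0.367
grasp_force: 39.6
```

Request:
{"fn": "drive_tool", "kwargs": {"series": [[0,0,-2,0,1],[0,0,-4,0,1],[0,0,-4,0,1],[0,0,-4,0,1],[0,0,-3,0,1],[0,0,0,0,1]]}}

```text
t: 13.25
eef_pos: [0.5064, 0.3539, 0.2071]
tool_rot: [0.004, -0.179, 0.984, 0.002]
contact_force: [1.0, 1.1, -1.3]
gripper_width: 0.362
grasp_force: 39.8
```

```bash
python3 - <<'E'
from h import *
o=readout.get_obs();print(o["eef_pos"],o["gripper_width"],o["grasp_force"])
plan([.577,.042,.2],32.9,mod=360)
E
```

```text
[0.50635142 0.35386826 0.20711971] 0.3623997192409763 39.81193643063307
yaw 110.6 dturn(world) -77.7 d cm [  7.06 -31.19  -0.71] n 11 q [-0.73  0.4   0.03  1.73 -0.01  1.    1.23] t 13.25
[0.4, -2.88, 0.06, np.float64(7.1)]
[0.04, -2.91, 0.06, np.float64(7.1)]
[-0.32, -2.89, 0.06, np.float64(7.1)]
[-0.67, -2.83, 0.06, np.float64(7.1)]
[-1.01, -2.72, 0.06, np.float64(7.1)]
[-1.34, -2.58, 0.06, np.float64(7.1)]
[-1.65, -2.39, 0.06, np.float64(7.1)]
[-1.93, -2.17, 0.06, np.float64(7.1)]
[-2.18, -1.92, 0.06, np.float64(7.1)]
[-2.4, -1.64, 0.06, np.float64(7.1)]
[-2.59, -1.33, 0.06, np.float64(7.1)]
```

Request:
{"fn": "drive_tool", "kwargs": {"series": [[0.4,-2.9,0,7.1,1],[0,-2.9,0,7.1,1],[-0.3,-2.9,0,7.1,1],[-0.7,-2.8,0,7.1,1],[-1.0,-2.7,0,7.1,1],[-1.3,-2.6,0,7.1,1],[-1.7,-2.4,0,7.1,1],[-1.9,-2.2,0,7.1,1]]}}

```text
t: 14.05
eef_pos: [0.5545, 0.1238, 0.2011]
tool_rot: [-0.001, 0.313, 0.95, -0.001]
contact_force: [0.1, -0.6, -1.3]
gripper_width: 0.366
grasp_force: 39.8
```

Request:
{"fn": "drive_tool", "kwargs": {"series": [[-2.2,-1.9,0,7.1,1],[-2.4,-1.6,0,7.1,1],[-2.6,-1.3,0,7.1,1],[0,0,0,0,1],[0,0,0,0,1]]}}

```text
t: 14.55
eef_pos: [0.574, 0.0399, 0.2012]
tool_rot: [-0.001, 0.481, 0.877, -0.001]
contact_force: [0.0, 0.4, -0.7]
gripper_width: 0.358
grasp_force: 39.8
```

```bash
python3 - <<'E'
from h import *
plan([.577,.042,.1],32.9,mod=360)
for d in discs(): print(*d)
E
```

```text
yaw 32.48 dturn(world) 0.42 d cm [  0.3    0.21 -10.12] n 3 q [-0.5   0.36  0.41  1.85 -0.17  0.96  0.55] t 14.55
[0.0, 0.12, 3.37, np.float64(-0.1)]
[0.0, 0.12, 3.37, np.float64(-0.1)]
[0.0, 0.12, 3.37, np.float64(-0.1)]
[257.7  42.7] 288 [0.4998 0.16  ]
[258.5  77. ] 769 [0.5205 0.129 ]
[258.9 125.3] 733 [0.5487 0.0855]
[258.5 165.7] 266 [0.5723 0.0477]
```

Request:
{"fn": "drive_tool", "kwargs": {"series": [[0,0.1,3.4,-0.1,1],[0,0.1,3.4,-0.1,1],[0,0,3.3,-0.1,1],[0,0,2.5,0,1],[0,0,1.8,0,1],[0,0,0,0,1],[0,0,0,0,1],[0,0,0,0,1]]}}

```text
t: 15.4
eef_pos: [0.5771, 0.0423, 0.0594]
tool_rot: [0.001, 0.478, 0.878, 0.001]
contact_force: [-0.0, -0.5, -0.3]
gripper_width: 0.361
grasp_force: 39.8
```

```bash
python3 - <<'E'
from h import *
o=readout.get_obs();print(o["eef_pos"],o["contact_force"])
plan([.577,.042,.0397],32.9,mod=360)
E
```

```text
[0.57714029 0.04230194 0.05937875] [-0.04867284 -0.49860783 -0.33095304]
yaw 32.87 dturn(world) 0.03 d cm [-0.01 -0.03 -1.97] n 1 q [-0.43  0.56  0.33  1.94 -0.27  0.68  0.64] t 15.4
[-0.02, -0.03, 1.97, np.float64(-0.0)]
```

Request:
{"fn": "drive_tool", "kwargs": {"series": [[0,0,1,0,1],[0,0,0.7,0,1],[0,0,0.3,0,1],[0,0,0,0,1],[0,0,0,0,1]]}}

```text
t: 15.9
eef_pos: [0.576, 0.0418, 0.0389]
tool_rot: [-0.0, 0.479, 0.878, 0.0]
contact_force: [-3.8, 0.7, 9.2]
gripper_width: 0.361
grasp_force: 40.7
```

Seated (9 N of contact). Release and retreat.

Request:
{"fn": "drive_tool", "kwargs": {"series": [[0,0,0,0,0],[0,0,0,0,-0.5],[0,0,0,0,-1],[0,0,0,0,-1],[0,0,0,0,-1],[0,0,-2,0,-1],[0,0,-3,0,-1],[0,0,-4,0,-1]]}}

```text
t: 16.7
eef_pos: [0.575, 0.0415, 0.1278]
tool_rot: [-0.001, 0.479, 0.878, -0.001]
contact_force: [1.4, 0.7, -0.9]
gripper_width: 0.996
grasp_force: 0.0
```

Request:
{"fn": "drive_tool", "kwargs": {"series": [[0,0,-4,0,-1],[0,0,-3,0,-1],[0,0,0,0,-1]]}}

```text
t: 17.0
eef_pos: [0.5791, 0.0416, 0.2029]
tool_rot: [0.003, 0.479, 0.878, 0.003]
contact_force: [0.0, 0.8, -0.2]
gripper_width: 1.004
grasp_force: 0.0
```

```bash
python3 - <<'E'
from h import *
plan([.4555,.3335,.2],110.7,mod=360)
E
```

```text
yaw 32.79 dturn(world) 77.91 d cm [-12.36  29.19  -0.29] n 11 q [-0.5   0.36  0.41  1.84 -0.18  0.96  0.56] t 17.0
[2.84, 0.49, 0.03, np.float64(-7.1)]
[2.76, 0.84, 0.03, np.float64(-7.1)]
[2.63, 1.17, 0.03, np.float64(-7.1)]
[2.47, 1.49, 0.03, np.float64(-7.1)]
[2.27, 1.78, 0.03, np.float64(-7.1)]
[2.03, 2.05, 0.03, np.float64(-7.1)]
[1.76, 2.28, 0.03, np.float64(-7.1)]
[1.47, 2.48, 0.03, np.float64(-7.1)]
[1.15, 2.64, 0.03, np.float64(-7.1)]
[0.81, 2.76, 0.03, np.float64(-7.1)]
[0.47, 2.84, 0.03, np.float64(-7.1)]
```

Request:
{"fn": "drive_tool", "kwargs": {"series": [[2.8,0.5,0,-7.1,-1],[2.8,0.8,0,-7.1,-1],[2.6,1.2,0,-7.1,-1],[2.5,1.5,0,-7.1,-1],[2.3,1.8,0,-7.1,-1],[2.0,2.0,0,-7.1,-1],[1.8,2.3,0,-7.1,-1],[1.5,2.5,0,-7.1,-1]]}}

```text
t: 17.8
eef_pos: [0.4842, 0.2549, 0.1973]
tool_rot: [-0.001, 0.001, 1.0, -0.0]
contact_force: [0.3, 0.2, 1.2]
gripper_width: 0.994
grasp_force: 0.0
```

Request:
{"fn": "drive_tool", "kwargs": {"series": [[1.1,2.6,0,-7.1,-1],[0.8,2.8,0,-7.1,-1],[0.5,2.8,0,-7.1,-1],[0,0,0,0,-1],[0,0,0,0,-1]]}}

```text
t: 18.3
eef_pos: [0.4511, 0.3331, 0.1973]
tool_rot: [-0.001, -0.182, 0.983, -0.0]
contact_force: [0.5, -0.6, 0.9]
gripper_width: 0.996
grasp_force: 0.0
```

```bash
python3 - <<'E'
from h import *
plan([.4555,.3335,.1],110.7,mod=360)
w=imaging.camera_model("wrist");p=imaging.read_camera("wrist")
for t,z in(("c_slim",.044),("c_square",.042)):
    for d in imaging.cut_out(t,"wrist")[:1]: print(t,round(d["conf"],2),np.round(d["centre"],1),int(d["mask"].sum()),onz(w,d["centre"],z,True).round(4))
p=np.ascontiguousarray(p)
for P in((.4555,.3335,.068),(.4076,.3161,.064)):
    q=proj(w,P,True);print(q);cv2.circle(p,tuple(int(round(v)) for v in q),1,(255,0,0),-1)
cv2.imwrite("pics/w5.png",cv2.resize(p[:,:,::-1],None,fx=1.55,fy=1.55,interpolation=cv2.INTER_CUBIC))
E
```

```text
yaw 110.93 dturn(world) -0.23 d cm [ 0.44  0.04 -9.73] n 3 q [-0.77  0.33  0.03  1.87 -0.01  0.95  1.2 ] t 18.3
[-0.14, -0.04, 3.24, np.float64(0.1)]
[-0.14, -0.04, 3.24, np.float64(0.1)]
[-0.14, -0.04, 3.24, np.float64(0.1)]
c_slim 0.77 [254.7 181.3] 660 [0.4539 0.3334]
c_square 0.84 [257.  135.7] 1071 [0.4087 0.3187]
[254.15013534 189.92170776]
[254.97437181 136.74358723]
```

View pics/w5.png

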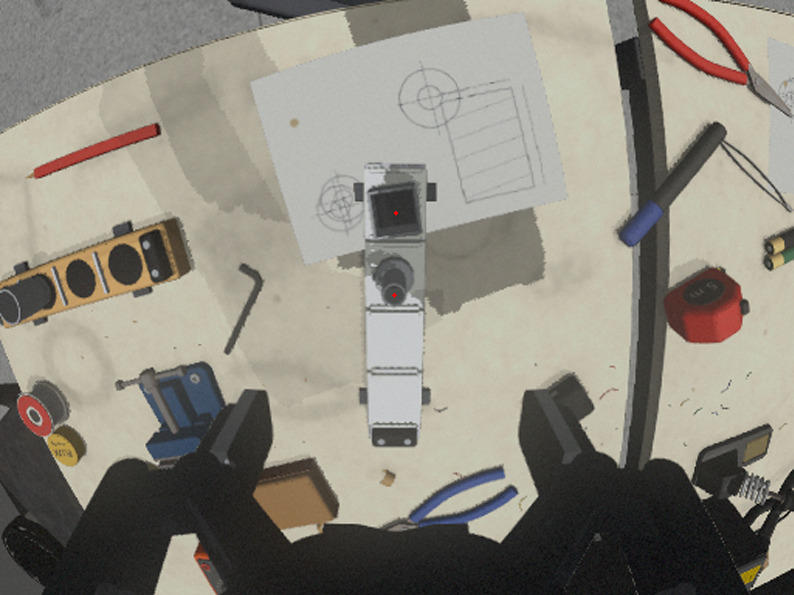

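Slim top (395,295) and square top (396,212) match their marks, and wide stands on the third disc (25,297). Descend on slim.

Request:
{"fn": "drive_tool", "kwargs": {"series": [[-0.1,0,3.3,0,-1],[-0.1,0,3.3,0,-1],[-0.1,0,3.3,0,-1],[0,0,3,0,-1],[0,0,2,0,-1],[0,0,0,0,-1],[0,0,0,0,-1]]}}

```text
t: 19.15
eef_pos: [0.4551, 0.3335, 0.0496]
tool_rot: [-0.0, -0.181, 0.984, -0.0]
contact_force: [0.2, 0.1, 0.6]
gripper_width: 0.999
grasp_force: 0.0
```

```bash
python3 - <<'E'
from h import *
plan([.4552,.3335,.038],110.7,mod=360)
E
```

```text
yaw 110.82 dturn(world) -0.12 d cm [ 0.01  0.   -1.16] n 1 q [-0.76  0.53  0.02  1.96 -0.01  0.65  1.2 ] t 19.15
[-0.01, -0.0, 1.16, np.float64(0.1)]
```

Request:
{"fn": "drive_tool", "kwargs": {"series": [[0,0,1.2,0,-1],[0,0,0,0,-1],[0,0,0,0,1],[0,0,0,0,1],[0,0,0,0,1],[0,0,0,0,1],[0,0,0,0,1],[0,0,0,0,1]]}}

```text
t: 19.95
eef_pos: [0.4546, 0.3342, 0.0374]
tool_rot: [0.0, -0.181, 0.983, 0.0]
contact_force: [-0.3, 0.1, 1.5]
gripper_width: 0.167
grasp_force: 41.8
```

Request:
{"fn": "drive_tool", "kwargs": {"series": [[0,0,0,0,1],[0,0,0,0,1],[0,0,0,0,1]]}}

```text
t: 20.25
eef_pos: [0.4546, 0.3342, 0.0374]
tool_rot: [0.0, -0.181, 0.983, 0.0]
contact_force: [-0.6, -0.2, 4.0]
gripper_width: 0.172
grasp_force: 41.9
```

Request:
{"fn": "drive_tool", "kwargs": {"series": [[0,0,-2,0,1],[0,0,-4,0,1],[0,0,-4,0,1],[0,0,-4,0,1],[0,0,-3,0,1],[0,0,0,0,1]]}}

```text
t: 20.85
eef_pos: [0.4566, 0.3359, 0.2118]
tool_rot: [0.003, -0.181, 0.983, 0.002]
contact_force: [0.8, -0.0, -0.1]
gripper_width: 0.165
grasp_force: 41.6
```

```bash
python3 - <<'E'
from h import *
o=readout.get_obs();print(o["eef_pos"],o["gripper_width"],o["grasp_force"])
plan([.5495,.0862,.2],32.9,mod=360)
E
```

```text
[0.45660878 0.33586261 0.2118    ] 0.16533717123589478 41.63664895109832
yaw 110.9 dturn(world) -78.0 d cm [  9.29 -24.97  -1.18] n 11 q [-0.77  0.32  0.03  1.85 -0.01  0.97  1.2 ] t 20.85
[0.02, -2.42, 0.11, np.float64(7.1)]
[-0.28, -2.41, 0.11, np.float64(7.1)]
[-0.57, -2.35, 0.11, np.float64(7.1)]
[-0.86, -2.26, 0.11, np.float64(7.1)]
[-1.13, -2.14, 0.11, np.float64(7.1)]
[-1.39, -1.98, 0.11, np.float64(7.1)]
[-1.62, -1.8, 0.11, np.float64(7.1)]
[-1.83, -1.58, 0.11, np.float64(7.1)]
[-2.01, -1.35, 0.11, np.float64(7.1)]
[-2.16, -1.09, 0.11, np.float64(7.1)]
[-2.28, -0.81, 0.11, np.float64(7.1)]
```

Request:
{"fn": "drive_tool", "kwargs": {"series": [[0,-2.4,0,7.1,1],[-0.3,-2.4,0,7.1,1],[-0.6,-2.4,0,7.1,1],[-0.9,-2.3,0,7.1,1],[-1.1,-2.1,0,7.1,1],[-1.4,-2.0,0,7.1,1],[-1.6,-1.8,0,7.1,1],[-1.8,-1.6,0,7.1,1]]}}

```text
t: 21.65
eef_pos: [0.5219, 0.1513, 0.2061]
tool_rot: [-0.001, 0.31, 0.951, -0.001]
contact_force: [-0.0, 0.4, -0.7]
gripper_width: 0.169
grasp_force: 41.6
```

Request:
{"fn": "drive_tool", "kwargs": {"series": [[-2.0,-1.3,0,7.1,1],[-2.2,-1.1,0,7.1,1],[-2.3,-0.8,0,7.1,1],[0,0,0,0,1],[0,0,0,0,1]]}}

```text
t: 22.15
eef_pos: [0.5475, 0.0841, 0.2063]
tool_rot: [-0.001, 0.479, 0.878, -0.001]
contact_force: [-0.6, 0.5, -1.1]
gripper_width: 0.171
grasp_force: 41.6
```

```bash
python3 - <<'E'
from h import *
plan([.549,.0855,.06],32.9,mod=360)
E
```

```text
yaw 32.82 dturn(world) 0.08 d cm [  0.15   0.14 -14.63] n 4 q [-0.58  0.32  0.39  1.89 -0.15  0.96  0.45] t 22.15
[0.01, 0.05, 3.66, np.float64(-0.0)]
[0.01, 0.05, 3.66, np.float64(-0.0)]
[0.01, 0.05, 3.66, np.float64(-0.0)]
[0.01, 0.05, 3.66, np.float64(-0.0)]
```

Request:
{"fn": "drive_tool", "kwargs": {"series": [[0,0.1,3.7,0,1],[0,0.1,3.7,0,1],[0,0,3.7,0,1],[0,0,2.5,0,1],[0,0,1,0,1],[0,0,0,0,1],[0,0,0,0,1]]}}

```text
t: 22.85
eef_pos: [0.5504, 0.086, 0.0621]
tool_rot: [0.0, 0.478, 0.878, 0.001]
contact_force: [0.6, -0.4, -0.3]
gripper_width: 0.168
grasp_force: 41.6
```

```bash
python3 - <<'E'
from h import *
plan([.549,.0855,.044],32.9,mod=360)
E
```

```text
yaw 32.86 dturn(world) 0.04 d cm [-0.14 -0.05 -1.81] n 1 q [-0.51  0.52  0.32  1.99 -0.26  0.66  0.54] t 22.85
[0.03, -0.15, 1.81, np.float64(-0.0)]
```

Request:
{"fn": "drive_tool", "kwargs": {"series": [[0,-0.1,1,0,1],[0,0,0.5,0,1],[0,0,0.3,0,1],[0,0,0,0,1],[0,0,0,0,1]]}}

```text
t: 23.35
eef_pos: [0.5491, 0.0849, 0.0435]
tool_rot: [0.0, 0.479, 0.878, 0.0]
contact_force: [0.2, -0.4, 1.0]
gripper_width: 0.169
grasp_force: 41.8
```

Request:
{"fn": "drive_tool", "kwargs": {"series": [[0,0,0,0,0],[0,0,0,0,-0.5],[0,0,0,0,-1],[0,0,0,0,-1],[0,0,0,0,-1],[0,0,-2,0,-1],[0,0,-3,0,-1],[0,0,-4,0,-1]]}}

```text
t: 24.15
eef_pos: [0.5476, 0.0847, 0.1329]
tool_rot: [-0.001, 0.479, 0.878, -0.001]
contact_force: [0.3, 0.3, 0.4]
gripper_width: 1.003
grasp_force: 0.0
```

Request:
{"fn": "drive_tool", "kwargs": {"series": [[0,0,-4,0,-1],[0,0,-3,0,-1],[0,0,0,0,-1]]}}

```text
t: 24.45
eef_pos: [0.5517, 0.0853, 0.2078]
tool_rot: [0.003, 0.479, 0.878, 0.003]
contact_force: [-0.5, -0.6, 0.2]
gripper_width: 1.001
grasp_force: 0.0
```

```bash
python3 - <<'E'
from h import *
plan([.4076,.3165,.2],119,mod=360)
E
```

```text
yaw 32.79 dturn(world) 86.21 d cm [-14.41  23.12  -0.78] n 12 q [-0.59  0.32  0.4   1.89 -0.15  0.95  0.45] t 24.45
[2.27, 0.03, 0.06, np.float64(-7.2)]
[2.25, 0.32, 0.06, np.float64(-7.2)]
[2.19, 0.6, 0.06, np.float64(-7.2)]
[2.1, 0.87, 0.06, np.float64(-7.2)]
[1.97, 1.12, 0.06, np.float64(-7.2)]
[1.82, 1.36, 0.06, np.float64(-7.2)]
[1.63, 1.58, 0.06, np.float64(-7.2)]
[1.42, 1.77, 0.06, np.float64(-7.2)]
[1.19, 1.93, 0.06, np.float64(-7.2)]
[0.94, 2.07, 0.06, np.float64(-7.2)]
[0.68, 2.17, 0.06, np.float64(-7.2)]
[0.4, 2.24, 0.06, np.float64(-7.2)]
```

Request:
{"fn": "drive_tool", "kwargs": {"series": [[2.3,0,0,-7.2,-1],[2.3,0.3,0,-7.2,-1],[2.2,0.6,0,-7.2,-1],[2.1,0.9,0,-7.2,-1],[2.0,1.1,0,-7.2,-1],[1.8,1.4,0,-7.2,-1],[1.6,1.6,0,-7.2,-1],[1.4,1.8,0,-7.2,-1]]}}

```text
t: 25.25
eef_pos: [0.4515, 0.2408, 0.2024]
tool_rot: [-0.001, -0.006, 1.0, -0.0]
contact_force: [1.2, -0.7, -0.6]
gripper_width: 0.996
grasp_force: 0.0
```

Request:
{"fn": "drive_tool", "kwargs": {"series": [[1.2,1.9,0,-7.2,-1],[0.9,2.1,0,-7.2,-1],[0.7,2.2,0,-7.2,-1],[0.4,2.2,0,-7.2,-1],[0,0,0,0,-1],[0,0,0,0,-1]]}}

```text
t: 25.85
eef_pos: [0.404, 0.317, 0.2025]
tool_rot: [-0.001, -0.252, 0.968, -0.0]
contact_force: [0.5, -0.9, -0.6]
gripper_width: 0.999
grasp_force: 0.0
```

```bash
python3 - <<'E'
from h import *
plan([.4076,.3165,.06],119,mod=360)
w=imaging.camera_model("wrist");p=np.ascontiguousarray(imaging.read_camera("wrist"))
for d in imaging.cut_out("c_square","wrist")[:1]: print(round(d["conf"],2),np.round(d["centre"],1),onz(w,d["centre"],.042,True).round(4))
q=proj(w,(.4076,.3163,.064),True);print(q);cv2.circle(p,tuple(int(round(v)) for v in q),1,(255,0,0),-1)
cv2.imwrite("pics/w6raw.png",p[:,:,::-1])
a=cv2.resize(p[100:260,180:330,::-1],None,fx=3.5,fy=3.5,interpolation=cv2.INTER_CUBIC);cv2.imwrite("pics/w6.png",a)
E
```

```text
yaw 119.18 dturn(world) -0.18 d cm [  0.36  -0.05 -14.25] n 4 q [-0.79  0.25  0.01  1.97 -0.    0.93  1.29] t 25.85
[-0.07, -0.05, 3.56, np.float64(0.0)]
[-0.07, -0.05, 3.56, np.float64(0.0)]
[-0.07, -0.05, 3.56, np.float64(0.0)]
[-0.07, -0.05, 3.56, np.float64(0.0)]
0.59 [253.2 180.8] [0.4088 0.3172]
[252.86927995 185.66053248]
```

View pics/w6.png

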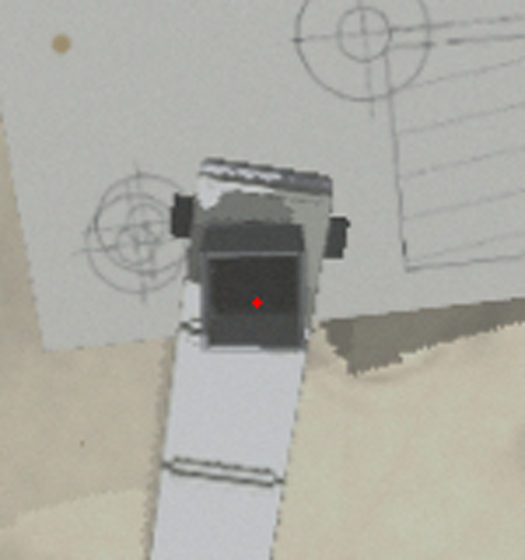

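The square's rim spans x 204–305 and y 252–350, centred on the mark and parallel to the tool. Descend.

Request:
{"fn": "drive_tool", "kwargs": {"series": [[-0.05,0,3.6,0,-1],[-0.05,0,3.6,0,-1],[-0.05,0,3.6,0,-1],[0,0,3,0,-1],[0,0,2,0,-1],[0,0,0,0,-1],[0,0,0,0,-1]]}}

```text
t: 26.65
eef_pos: [0.4063, 0.3174, 0.0455]
tool_rot: [-0.0, -0.251, 0.968, -0.0]
contact_force: [-0.3, 1.3, 0.7]
gripper_width: 1.0
grasp_force: 0.0
```

```bash
python3 - <<'E'
from h import *
plan([.4076,.3163,.033],119,mod=360)
E
```

```text
yaw 119.11 dturn(world) -0.11 d cm [ 0.13 -0.11 -1.25] n 1 q [-0.78  0.48 -0.    2.08  0.    0.58  1.29] t 26.65
[-0.07, -0.16, 1.25, np.float64(0.1)]
```

Request:
{"fn": "drive_tool", "kwargs": {"series": [[-0.1,-0.15,1.2,0,-1],[0,0,0,0,-1],[0,0,0,0,1],[0,0,0,0,1],[0,0,0,0,1],[0,0,0,0,1],[0,0,0,0,1],[0,0,0,0,1]]}}

```text
t: 27.45
eef_pos: [0.4075, 0.3174, 0.0337]
tool_rot: [0.0, -0.252, 0.968, 0.0]
contact_force: [-0.1, -0.7, 5.5]
gripper_width: 0.345
grasp_force: 40.1
```

Request:
{"fn": "drive_tool", "kwargs": {"series": [[0,0,0,0,1],[0,0,0,0,1],[0,0,0,0,1]]}}

```text
t: 27.75
eef_pos: [0.4075, 0.3174, 0.0337]
tool_rot: [0.0, -0.252, 0.968, 0.0]
contact_force: [0.2, 0.2, 5.4]
gripper_width: 0.342
grasp_force: 40.1
```

Request:
{"fn": "drive_tool", "kwargs": {"series": [[0,0,-2,0,1],[0,0,-4,0,1],[0,0,-4,0,1],[0,0,-4,0,1],[0,0,-3,0,1],[0,0,0,0,1]]}}

```text
t: 28.35
eef_pos: [0.4092, 0.319, 0.2075]
tool_rot: [0.003, -0.252, 0.968, 0.002]
contact_force: [0.6, 1.7, -1.3]
gripper_width: 0.347
grasp_force: 39.6
```

```bash
python3 - <<'E'
from h import *
o=readout.get_obs();print(o["gripper_width"],o["grasp_force"])
plan([.522,.1303,.2],32.9,mod=360)
E
```

```text
0.3470501180222476 39.63435173034668
yaw 119.2 dturn(world) -86.3 d cm [ 11.28 -18.87  -0.75] n 12 q [-0.79  0.24  0.01  1.96 -0.    0.93  1.3 ] t 28.35
[-0.05, -1.83, 0.06, np.float64(7.2)]
[-0.28, -1.81, 0.06, np.float64(7.2)]
[-0.51, -1.76, 0.06, np.float64(7.2)]
[-0.72, -1.68, 0.06, np.float64(7.2)]
[-0.93, -1.58, 0.06, np.float64(7.2)]
[-1.12, -1.45, 0.06, np.float64(7.2)]
[-1.29, -1.3, 0.06, np.float64(7.2)]
[-1.44, -1.13, 0.06, np.float64(7.2)]
[-1.57, -0.94, 0.06, np.float64(7.2)]
[-1.68, -0.73, 0.06, np.float64(7.2)]
[-1.76, -0.52, 0.06, np.float64(7.2)]
[-1.81, -0.29, 0.06, np.float64(7.2)]
```

Request:
{"fn": "drive_tool", "kwargs": {"series": [[0,-1.8,0,7.2,1],[-0.3,-1.8,0,7.2,1],[-0.5,-1.8,0,7.2,1],[-0.7,-1.7,0,7.2,1],[-0.9,-1.6,0,7.2,1],[-1.1,-1.5,0,7.2,1],[-1.3,-1.3,0,7.2,1],[-1.4,-1.1,0,7.2,1]]}}

```text
t: 29.15
eef_pos: [0.4806, 0.1896, 0.202]
tool_rot: [-0.001, 0.248, 0.969, -0.001]
contact_force: [-0.4, -0.2, -0.6]
gripper_width: 0.343
grasp_force: 39.6
```

Request:
{"fn": "drive_tool", "kwargs": {"series": [[-1.6,-0.9,0,7.2,1],[-1.7,-0.7,0,7.2,1],[-1.8,-0.5,0,7.2,1],[-1.8,-0.3,0,7.2,1],[0,0,0,0,1],[0,0,0,0,1]]}}

```text
t: 29.75
eef_pos: [0.5189, 0.128, 0.2023]
tool_rot: [-0.001, 0.478, 0.879, -0.001]
contact_force: [0.1, 1.1, -0.5]
gripper_width: 0.346
grasp_force: 39.6
```

```bash
python3 - <<'E'
from h import *
plan([.5207,.129,.06],32.9,mod=360)
E
```

```text
yaw 32.93 dturn(world) -0.03 d cm [  0.18   0.1  -14.23] n 4 q [-0.66  0.29  0.37  1.94 -0.13  0.94  0.34] t 29.75
[-0.0, 0.05, 3.56, np.float64(0.0)]
[-0.0, 0.05, 3.56, np.float64(0.0)]
[-0.0, 0.05, 3.56, np.float64(0.0)]
[-0.0, 0.05, 3.56, np.float64(0.0)]
```

Request:
{"fn": "drive_tool", "kwargs": {"series": [[0,0,3.6,0,1],[0,0,3.6,0,1],[0,0,3.6,0,1],[0,0,2.4,0,1],[0,0,1,0,1],[0,0,0,0,1],[0,0,0,0,1]]}}

```text
t: 30.45
eef_pos: [0.5202, 0.1286, 0.0621]
tool_rot: [0.0, 0.478, 0.878, 0.001]
contact_force: [0.4, 0.4, -0.2]
gripper_width: 0.347
grasp_force: 39.7
```

```bash
python3 - <<'E'
from h import *
plan([.5207,.129,.0397],32.9,mod=360)
E
```

```text
yaw 32.88 dturn(world) 0.02 d cm [ 0.05  0.04 -2.24] n 1 q [-0.6   0.5   0.3   2.04 -0.24  0.64  0.44] t 30.45
[0.01, 0.07, 2.24, np.float64(-0.0)]
```

Request:
{"fn": "drive_tool", "kwargs": {"series": [[0,0.1,1,0,1],[0,0,0.8,0,1],[0,0,0.3,0,1],[0,0,0.1,0,1],[0,0,0,0,1],[0,0,0,0,1]]}}

```text
t: 31.05
eef_pos: [0.5203, 0.1286, 0.0397]
tool_rot: [-0.0, 0.479, 0.878, 0.0]
contact_force: [-2.2, -0.8, 5.8]
gripper_width: 0.347
grasp_force: 40.6
```

Request:
{"fn": "drive_tool", "kwargs": {"series": [[0,0,0,0,0],[0,0,0,0,-0.5],[0,0,0,0,-1],[0,0,0,0,-1],[0,0,0,0,-1],[0,0,-2,0,-1],[0,0,-3,0,-1],[0,0,-4,0,-1]]}}

```text
t: 31.85
eef_pos: [0.5192, 0.1281, 0.129]
tool_rot: [-0.001, 0.479, 0.878, -0.001]
contact_force: [0.3, 0.7, -0.5]
gripper_width: 0.996
grasp_force: 0.0
```

Request:
{"fn": "drive_tool", "kwargs": {"series": [[0,0,-4,0,-1],[0,0,-4,0,-1],[-3,0,-3,0,-1],[-4,0,0,0,-1],[-4,0,0,0,-1],[-3,0,0,0,-1],[0,0,0,0,-1],[0,0,0,0,-1]]}}

```text
t: 32.65
eef_pos: [0.5962, 0.0104, 0.2389]
tool_rot: [-0.0, 0.479, 0.878, -0.0]
contact_force: [-0.4, 0.4, 0.7]
gripper_width: 1.002
grasp_force: 0.0
```

```bash
python3 - <<'E'
from h import *
o=readout.get_obs();w=imaging.camera_model("wrist");p=np.ascontiguousarray(imaging.read_camera("wrist"));print(o["eef_pos"],o["t"])
c0=np.array([.563,.0637]);a=np.radians(122.9);u=np.array([np.cos(a),np.sin(a)])
for n,s,h in(("slot",-.078,.044),("wide",-.026,.046),("slim",.026,.048),("square",.078,.044)):
    for d in imaging.cut_out("c_"+n,"wrist")[:1]:print(n,round(d["conf"],2),np.round(d["centre"],1))
    q=proj(w,(*(c0+s*u),.026+h),True);print(q.round(1));cv2.circle(p,tuple(int(round(v)) for v in q),1,(255,0,0),-1)
cv2.imwrite("pics/w7.png",cv2.resize(p[30:270,170:350,::-1],None,fx=2.5,fy=2.5,interpolation=cv2.INTER_CUBIC))
t=imaging.read_camera("top");cv2.imwrite("pics/t7.png",cv2.resize(t[120:220,260:410,::-1],None,fx=4.5,fy=4.5,interpolation=cv2.INTER_CUBIC))
E
```

```text
[0.59617493 0.01044638 0.23893572] 32.65
slot 0.67 [255.1 180. ]
[256.9 187.1]
wide 0.76 [254.6 141.4]
[256.8 140.5]
slim 0.75 [255.5  92. ]
[256.6  90.9]
square 0.92 [257.5  44.5]
[256.4  42. ]
```

View pics/w7.png

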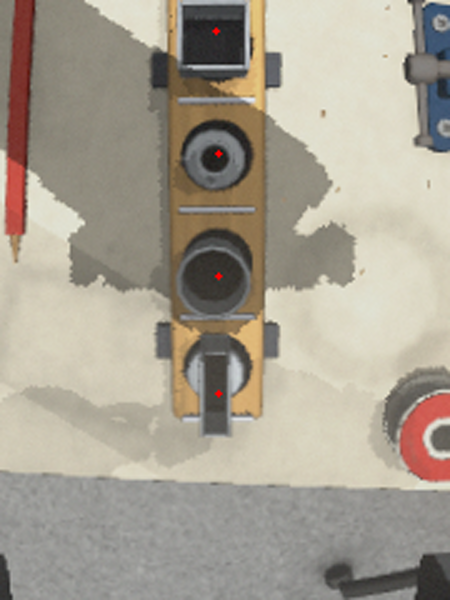

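All four stand upright on their discs: slot (216,393), wide (214,280), slim (215,157), square (214,35). Each is within about 2 mm of its place centre, in reverse order, and the gripper is clear.

```bash
python3 -c "
from station import hand_in
print(hand_in())"
```

```text
the job is handed in; nothing more can be done
None
```

All four nozzles now stand upright and released on the right rack in reverse order (slot farthest from the black end block, then wide, slim and square), each within about 2 mm of its place centre by camera, and the job is handed in at about 33 s of the 106 s allowed.

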